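Load the drying stand and hold its dust flap at the balance point

TASK

Stand the small turned wooden box upright and centred on the narrow post of the drying stand and let go of it. Then take the dust flap, which leans back open, by the tab on its free edge and swing it up to its balance point - because of the weight bar this is about 12 degrees short of upright, with the flap leaning towards the post - and finish while still gripping it there, still, so that a stay can be fitted at that angle. Never let the flap fall shut over the work, and leave the other things on the bench where they are.

Things in the scene. Friction and masses are not known exactly. Their poses are not given: they have to be found in the camera images.
- turned_box_center (a point): Centre (half-way up) of the small turned wooden box: a plain reddish-brown solid cylinder without a lid, 57 mm in diameter, 40 mm high, 0.05 to 0.1 kg, standing upright and loose on the bench to the left of the drying stand; the bench is 20 mm below this point. z is the cylinder's axis. Grasp it across its diameter, from any side.
- post_top (a point): Centre of the flat top of the narrow dark wooden post on which the turned box shall stand: a disc 36 mm in diameter, 60 mm above the bench. The turned box standing on it has its centre 20 mm above this point. Axes as drying_stand.
- drying_stand: The drying stand, light wood, fixed; origin on the bench under the post's axis; z up, x along the flap's hinge (roughly away from the robot), y from the hinge to the post (roughly to the robot's left). Base board 15 mm thick, x -85 to 85, y -120 to 60 mm. Two cheeks 12 x 34 mm at x = -79 and 79, y = -95 mm, 125 mm high, carry the flap between them; stop rods on them reach y = -132 mm.
- flap_hinge (a point): Middle of the hinge line of the flap, 95 mm from the post axis (at y = -95 mm of the stand), 115 mm above the bench. The hinge line is the stand's x axis through this point. Axes as drying_stand.
- flap_tab (a point): Middle of the grip tab on the flap's free edge, 176 mm from the hinge line: a dark wooden tongue in the flap's plane, 36 mm wide, 12 mm thick, free from 150 to 192 mm from the hinge. Grip it across its thickness, fingers pointing along the flap to the hinge. Axes turn with the flap: x along the hinge, y from the hinge to the tab, z normal to the flap on the weight bar's side (away from the post).
- flap_angle (a joint): Angle of the dust flap, rad: 0 is shut (level, over the post), pi/2 is upright, 2.18 is leaning back, away from the post, on its stop, where it starts. The hinge is almost free of friction: let go, the flap falls. Its centre of mass is over the hinge, so that it falls neither way, at 1.354 rad (12.4 degrees short of upright); below that it falls shut, above that it falls back.
- dust_flap: The dust flap, origin at the middle of its hinge line, axes as flap_tab: a plywood panel 140 mm wide, 6 mm thick, 150 mm long from the hinge, 0.38 kg in all, with a steel weight bar, 16 mm square and 120 mm long, on two feet on its outer face 100 mm from the hinge (bar's top 39 mm from the panel's mid-plane). At its free edge is the grip tab.
- goblet: Turned goblet, a bystander, 56 mm wide, 118 mm high; origin at its underside.
- wax_polish: Round tin of wax with a wider, lighter cap, a bystander, 74 mm wide, 46 mm high; origin at its underside.
- tape_measure: Tape measure, a bystander, 34 x 82 x 62 mm; origin at its underside.
- chuck_key: T-shaped steel chuck key, a bystander, 95 x 100 x 12 mm; origin at its underside.
- calipers: Steel calipers, a bystander, 90 x 144 x 12 mm; origin at its underside.

How it is judged:
By the outcome, as a careful person would: the job done as asked, in the order asked, and still so for the second after the job is handed in, while the arm keeps its last pose, push and grip.
It also fails if it takes over 51 s, if anything falls off the work surface, if the arm or the gripper's body presses on something with over 40 N, if the wrist force passes 120 N, or if a joint passes its speed limit or range.

ROBOT

A 6-joint arm with a two-finger parallel gripper is mounted at the origin on a cart in front of the work surface, level with it; the furniture and walls round the work are solid. World frame = base frame: x ahead of the robot, y to its left, z up, the work surface at z = 0. Lengths are in mm, angles in rad, forces in N, time in s.
With the tool pointing down it reaches from about 300 to 775 mm from the base axis. Payload 14.6 kg.
Tool frame: the origin (TCP) lies at the centre of the arm's flange, where the gripper is bolted on; the fingertips stand 199 mm ahead of it and the grasp point (between the pads) lies 180 mm ahead of it; z points along the fingers, y is the line along which they close (so a half turn about z gives the same grasp; the last joint's range is limited). The gripper opens to 94 mm and grips with 3 to 60 N. Pads are 16 mm wide; open, the fingers measure 119 mm over their backs; the gripper's body (75 mm by 177 mm) begins 78 mm behind the grasp point.
Start: joints at [-1.391, 0.3, 1.521, -0, 1.321, -0.067], TCP at [134.36, -533.328, 404.646] pointing down, gripper open.
Joint ranges: [-3.03, 3.03], [-0.79, 2.21], [0.23, 2.52], [-1.04, 4.18], [0, 3.07], [-2.55, 2.55]. Speed limits (rad/s): [2.22, 2.22, 2.57, 3.14, 3.14, 3.14].

INTERFACE

Orientations are given as [roll, pitch, yaw] about the fixed x, y, z axes, in that order (R = Rz(yaw) Ry(pitch) Rx(roll)).
In Python, from cell import manip, optics, workorder gives the robot as it stands.
- The arm moves only by the tool step_arm, never from a script. Its argument "increments" is a list that holds one entry, the list of rows, each a list of 7 numbers: the turn, a rotation vector about the tool's x, y, z as a fraction of full scale, then the shift along the tool's x, y, z as a fraction of full scale, then the closure, from -1 (fully open) to 1 (shut). In form: [[[wx, wy, wz, tx, ty, tz, fingers], ...]]. A call has 1 to 5 rows; each row shifts and turns the commanded pose from where the row before left it, along the tool's axes as they then stand; what a row does not reach is not made up. Full scale, the value 1, is 40 mm for a shift and 45 degrees for a turn. A row lasts 1/10 s, in which the tool goes at most 50 mm and 8.59 degrees, less where a joint would pass 70% of its speed; a pose out of reach is approached as far as the arm can. A call with a number of a shift or a turn outside -1 to 1 is refused whole. A call with a gripper value outside its range is refused whole. The fingers move at their own pace and stop on an object; "newtons" is the grip in N (left out, the last holds). Time passes only in rows, so rows that do not move let the fingers close. It gives the time, the measured TCP pose, the force, the opening and the grip force at its end, in the units of the state.
- manip.read_state(): the state, without advancing time (a new reading comes with each control period).
- optics.camera(name): name is "scene" or "side" or "wrist"; returns a dict with "frame" (384x512x3 uint8, red, green, blue), "range_z" (384x512 float32, mm along the optical axis (not along the pixel's ray), 0 where there is no reading), "mtx" (3x3 intrinsics, pixels), "cam_to_world" (4x4, takes a point from camera to world coordinates). Camera axes: x right, y down, z forward; pixel columns grow to the right and rows downward; lengths in mm; the calibration is good to about 2 mm. A picture is of the moment at which its call begins.
- workorder.sign_off(): hands the job in; it is judged then, once.
The state is a dict: "clock": time; "joints": joint angles; "qd": joint speeds; "effort": joint torques, N m; "eef_pos": TCP position; "eef_rot": TCP orientation; "wrist_force": force on the tool from outside, world axes, zero at the start; "moment": the same for the moment, N m; "finger_gap": finger opening in mm; "finger_force": force on a finger pad.
Only numpy, scipy, OpenCV 4.12 (cv2) and the standard library are available. Lean on these libraries where they do the work, as an engineer would, in place of code of your own. Each camera call takes 0.05 s, during which the arm holds its last target. There are 200 camera calls.

## Working session

There is one attempt and no reset: what is moved stays moved. The work goes in short steps, Python scripts to look and compute and a tool call to move; the robot and the scene stay as the last step left them, time stands still between calls to the robot, and variables do not carry over. Pictures are saved under pics/ and viewed, at most 10 in all, crops included, and the job is handed in when it is done.

Besides the shell and the picture viewer there is one more tool, called as a command line: name --argument value ..., lists and objects as JSON in quotes. step_arm: Moves the arm, as the interface text tells. Its arguments: {"type":"object","properties":{"increments":{"type":"array","items":{"type":"array","items":{"type":"array","items":{"type":"number"}}}},"newtons":{"type":"number"}},"required":["increments"]}

```bash
mkdir -p pics; ls; python3 - <<'E'
from cell import manip, optics, workorder
import numpy as np, cv2
s=manip.read_state(); print({k:np.round(v,3).tolist() for k,v in s.items()})
ims=[]
for n in ["scene","side"]:
    c=optics.camera(n); np.savez(f"{n}0.npz",**c); ims.append(c)
    print(n,np.round(c["mtx"],1).tolist(),np.round(c["cam_to_world"],3).tolist())
    cv2.imwrite(f"pics/{n}0.png",cv2.resize(c["frame"][:,:,::-1],(768,576)))
E
```

```text
pics
{'clock': 0.0, 'joints': [-1.391, 0.3, 1.522, -0.0, 1.321, -0.067], 'qd': [0.0, -0.0, -0.0, -0.001, -0.001, 0.0], 'effort': [0.0, -53.181, -35.274, 0.071, 0.024, -0.0], 'eef_pos': [134.375, -533.298, 404.072], 'eef_rot': [-3.14, -0.0, 0.247], 'wrist_force': [0.924, -0.264, 0.065], 'moment': [0.001, -0.04, -0.022], 'finger_force': 0.0, 'finger_gap': 93.672}
scene [[436.6, 0.0, 253.0], [0.0, 436.6, 194.6], [0.0, 0.0, 1.0]] [[-0.883, -0.284, 0.373, 82.546], [-0.468, 0.572, -0.674, 971.023], [-0.022, -0.77, -0.638, 941.761], [0.0, 0.0, 0.0, 1.0]]
side [[479.5, 0.0, 255.0], [0.0, 479.5, 188.0], [0.0, 0.0, 1.0]] [[0.809, -0.354, 0.469, -107.199], [-0.587, -0.487, 0.647, -898.011], [-0.001, -0.799, -0.602, 980.277], [0.0, 0.0, 0.0, 1.0]]
```

View pics/scene0.png

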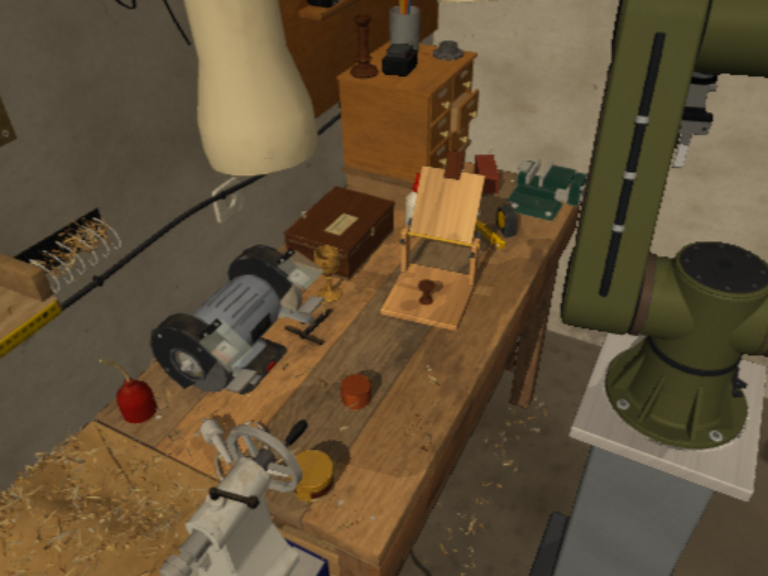

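View pics/side0.png

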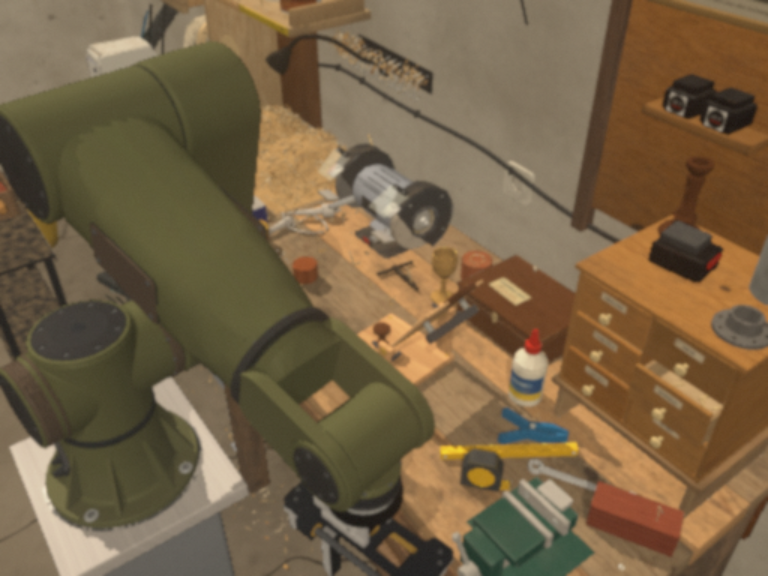

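Scene view (768 px scale): turned box at (355,391), post on the stand board at (427,287), flap leaning back with its tab at (455,165), and lamp in the foreground at (255,90). Side view: box at (305,270), post at (382,330), arm clear of both.

```bash
cat > h.py <<'E'
import numpy as np, cv2
from scipy.spatial.transform import Rotation as R
def pts(c):
    K,T,z=c["mtx"],c["cam_to_world"],c["range_z"]
    v,u=np.mgrid[:z.shape[0],:z.shape[1]]
    p=np.stack([(u-K[0,2])/K[0,0]*z,(v-K[1,2])/K[1,1]*z,z],-1)@T[:3,:3].T+T[:3,3]
    p[z<=0]=np.nan; return p
def ray(c,u,v,h):
    K,T=c["mtx"],c["cam_to_world"]
    d=T[:3,:3]@np.array([(u-K[0,2])/K[0,0],(v-K[1,2])/K[1,1],1]); return T[:3,3]+d*(h-T[2,3])/d[2]
def grasp(s):
    r=R.from_euler("xyz",s["eef_rot"]); return np.array(s["eef_pos"])+r.apply([0,0,180]), r
E
python3 - <<'E'
from h import *
for n,bx,po in [("scene",(237,261),(285,191)),("side",(203,180),(254,218))]:
    c=np.load(n+"0.npz"); P=pts(c); hsv=cv2.cvtColor(c["frame"],cv2.COLOR_RGB2HSV)
    for nm,(u,v),h in (("box",bx,40),("post",po,60)):
        w=P[v-18:v+18,u-18:u+18].reshape(-1,3)
        m=w[abs(w[:,2]-h)<5]; 
        print(n,nm,"px",P[v,u].round(1),hsv[v,u],"top n",len(m),"mid",((m.min(0)+m.max(0))/2).round(1),"mean",m.mean(0).round(1),"ext",np.ptp(m,0).round(1))
c=np.load("scene0.npz"); P=pts(c)
# base board top z=15
b=(abs(P[...,2]-15)<4); b[:175]=0; b[225:]=0; b[:,:250]=0; b[:,325:]=0
q=P[b]; print("board",len(q),cv2.minAreaRect(q[:,:2].astype(np.float32)))
# bench check
print("bench",P[240,300],P[225,270])
# flap panel
w=P[118:155,285:318].reshape(-1,3); w=w[np.isfinite(w).all(1)]
m=w.mean(0); U,S,V=np.linalg.svd(w-m); print("flap mean",m,"normal",V[2],"rms",S[2]/np.sqrt(len(w)))
for v in range(98,120,3): print(v,[(P[v,u].round().tolist()) for u in (298,303,308)])
print("lamp",[P[v,u].round().tolist() for v,u in ((60,170),(110,170),(60,140),(60,200),(20,160))])
E
```

```text
scene box px [515.1 290.3  41.3] [  9 213 109] top n 274 mid [522.4 292.4  40. ] mean [522.2 278.1  40.8] ext [58.6 90.9  9.8]
scene post px [514.4 -20.7  61.4] [ 10 193  70] top n 73 mid [519.3 -27.2  60.6] mean [519.3 -25.4  60.9] ext [32.8 37.5  8.8]
side box px [514.  256.5  34.8] [ 10 171 128] top n 159 mid [546.3 292.2  39.7] mean [529.6 277.2  39.8] ext [100.1  92.2   9.4]
side post px [519.9 -27.2  61.1] [ 12 156 116] top n 84 mid [521.  -26.9  59.8] mean [521.3 -27.6  59.8] ext [35.5 37.5  9. ]
board 1478 ((523.077392578125, -56.41474151611328), (170.7930908203125, 186.7855987548828), 7.829134464263916)
bench [406.60602973 103.21781731   1.97648194] [5.16197446e+02 8.34437781e+01 1.62497899e-01]
flap mean [ 527.43843174 -165.57104961  181.08633147] normal [ 0.13539179 -0.83470734 -0.5337909 ] rms 16.40080996382709
98 [[665.0, -463.0, 148.0], [666.0, -518.0, 123.0], [668.0, -581.0, 93.0]]
101 [[664.0, -464.0, 135.0], [552.0, -228.0, 272.0], [533.0, -224.0, 278.0]]
104 [[664.0, -465.0, 122.0], [548.0, -220.0, 266.0], [530.0, -218.0, 271.0]]
107 [[561.0, -210.0, 256.0], [544.0, -212.0, 259.0], [527.0, -211.0, 264.0]]
110 [[558.0, -204.0, 250.0], [542.0, -209.0, 251.0], [527.0, -213.0, 252.0]]
113 [[557.0, -204.0, 239.0], [539.0, -201.0, 245.0], [676.0, -612.0, 6.0]]
116 [[552.0, -192.0, 235.0], [536.0, -197.0, 236.0], [521.0, -201.0, 238.0]]
119 [[551.0, -192.0, 224.0], [538.0, -201.0, 223.0], [519.0, -197.0, 230.0]]
lamp [[347.0, 650.0, 775.0], [347.0, 663.0, 727.0], [376.0, 661.0, 774.0], [334.0, 619.0, 765.0], [354.0, 647.0, 811.0]]
```

step_arm --increments '[[[0,0,0.14,0,0,0,-1],[0,0,0,0.617,-0.936,0,-1],[0,0,0,0.617,-0.936,0,-1],[0,0,0,0.617,-0.936,0,-1],[0,0,0,0.617,-0.936,0,-1]]]' --newtons 20

```text
clock: 0.6
eef_pos: [212.0, -369.8, 404.3]
eef_rot: [-3.141, 0.0, 0.136]
wrist_force: [0.6, -0.4, 0.4]
finger_gap: 93.9
finger_force: 0.0
```

```bash
python3 - <<'E'
from h import *
from scipy.optimize import least_squares
for n,bx,po in [("scene",(237,261),(285,191)),("side",(203,180),(254,218))]:
    c=np.load(n+"0.npz"); P=pts(c); 
    for nm,(u,v),h,r in (("box",bx,40,28.5),("post",po,60,18)):
        w=P[v-25:v+25,u-25:u+25].reshape(-1,3); m=w[abs(w[:,2]-h)<4]
        g=np.array([521,276 if nm=="box" else -27]); m=m[np.linalg.norm(m[:,:2]-g,axis=1)<r+8]
        (x,y),rad=cv2.minEnclosingCircle(m[:,:2].astype(np.float32)); print(n,nm,len(m),(round(x,1),round(y,1)),round(rad,1),m.mean(0).round(1))
    q=P.reshape(-1,3); ok=np.isfinite(q).all(1); q=q[ok]
    H={}
    for x in range(350,800,50):
        print(x,[int(q[(abs(q[:,0]-x-25)<25)&(abs(q[:,1]-y-25)<25)][:,2].max(initial=-1)) for y in range(-550,450,50)])
E
```

```text
scene box 249 (524.8, 275.1) 30.1 [523.3 276.3  40.7]
scene post 69 (518.5, -26.9) 19.5 [519.2 -25.4  60.7]
350 [114, 112, 47, 6, 7, 6, 7, 6, 7, 6, 8, 6, 6, 6, 28, 39, 733, 18, 6, 47]
400 [118, 117, 48, 66, 22, 19, 6, 15, 126, 114, 21, 21, 6, 8, 40, 7, 14, 39, 5, 6]
450 [117, 116, 63, 67, 39, 15, 242, 233, 156, 113, 22, 21, 5, 5, 12, 7, 43, 60, 43, 50]
500 [55, 8, 10, 20, 22, 5, 277, 243, 166, 21, 66, 20, 6, 10, 7, 42, 46, 53, 5, 54]
550 [55, 5, 9, -1, -1, 4, 277, 244, 184, 22, 21, 21, 6, 7, 7, 5, 44, 36, 6, 5]
600 [287, 250, 293, -1, -1, 5, 236, 240, 174, 127, 19, 10, 19, 24, 26, 17, 10, 6, 12, 17]
650 [341, 342, 340, 341, 341, 166, 84, 7, 7, 13, 6, 5, 13, 188, 199, 197, 11, 7, 191, 194]
700 [348, 342, 378, 342, 340, 90, 93, 92, 91, 93, 92, 123, 121, 195, 212, 211, 176, 174, 212, 211]
750 [384, 397, 398, 396, 341, 90, 94, 92, 92, 93, 91, 120, 6, 5, 203, 202, 180, 181, 202, 203]
side box 131 (520.0, 276.1) 34.3 [525.8 274.   39.8]
side post 80 (521.5, -27.3) 19.7 [521.5 -27.6  59.9]
350 [112, 111, 44, 5, 5, 4, -1, -1, 3, 5, 3, -1, -1, -1, -1, -1, -1, -1, -1, -1]
400 [117, 116, 45, 65, 19, 14, -1, -1, 126, 112, -1, -1, -1, -1, -1, -1, -1, -1, -1, -1]
450 [115, 117, 65, 66, 43, 15, 241, 213, 144, 112, -1, -1, -1, 3, 4, 3, 38, 40, -1, -1]
500 [52, -1, 10, 21, 22, 6, 276, 231, 148, 20, 64, 20, 8, 6, 7, 42, 45, 50, 4, 55]
550 [55, 10, 20, 26, 26, 21, 276, 238, 159, 20, 20, 20, 5, 37, 8, 5, 44, 39, 7, 5]
600 [285, 249, 290, 29, 103, 121, 241, 241, 160, 127, 17, 14, 23, 23, 23, 10, 10, 4, 11, 31]
650 [339, 339, 339, 339, 338, 164, 6, 6, 8, 6, 5, 7, 38, 45, 199, 195, 14, 6, 188, 190]
700 [347, 339, 356, 340, 339, 89, 91, 91, 91, 90, 91, 120, 120, 202, 212, 209, 172, 170, 209, 210]
750 [340, 396, 397, 339, 338, 90, 91, 92, 92, 92, 90, 121, 117, 121, 203, 200, 180, 180, 202, 202]
```

step_arm --increments '[[[0,0,0,0.62,-0.933,0,-1],[0,0,0,0.62,-0.933,0,-1],[0,0,0,0.62,-0.933,0,-1],[0,0,0,0.62,-0.933,0,-1],[0,0,0,0.62,-0.933,0,-1]]]'

```text
clock: 1.1
eef_pos: [309.3, -168.0, 404.7]
eef_rot: [3.141, -0.0, 0.136]
wrist_force: [0.6, -0.6, 0.1]
finger_gap: 93.4
finger_force: 0.0
```

step_arm --increments '[[[0,0,0,0.62,-0.933,0,-1],[0,0,0,0.62,-0.933,0,-1],[0,0,0,0.62,-0.933,0,-1],[0,0,0,0.62,-0.933,0,-1],[0,0,0,0.62,-0.933,0,-1]]]'

```text
clock: 1.6
eef_pos: [406.8, 34.0, 404.6]
eef_rot: [3.142, -0.0, 0.137]
wrist_force: [0.6, -0.9, -0.3]
finger_gap: 94.1
finger_force: 0.0
```

step_arm --increments '[[[0,0,0,0.62,-0.933,0,-1],[0,0,0,0.62,-0.933,0,-1],[0,0,0,0.62,-0.933,0,-1],[0,0,0,0.62,-0.933,0,-1],[0,0,0,0.62,-0.933,0,-1]]]'

```text
clock: 2.1
eef_pos: [504.3, 235.7, 404.3]
eef_rot: [3.142, 0.0, 0.137]
wrist_force: [-0.2, -1.3, 1.5]
finger_gap: 94.0
finger_force: 0.0
```

```bash
python3 - <<'E'
from h import *
from cell import manip, optics
c=optics.camera("wrist"); s=manip.read_state(); np.savez("w1.npz",**c)
g,r=grasp(s); print(g.round(1),np.round(s["eef_rot"],4),np.round(s["joints"],3)); print(c["mtx"][0],c["cam_to_world"].round(3).tolist())
P=pts(c); m=P[(abs(P[...,2]-40)<5)&(np.linalg.norm(P[...,:2]-[523,276],axis=-1)<38)]
if len(m): print(len(m),cv2.minEnclosingCircle(m[:,:2].astype(np.float32)),m.mean(0))
cv2.imwrite("pics/w1.png",c["frame"][:,:,::-1])
E
```

```text
[505.6 240.  223.4] [-3.1407e+00  8.0000e-04  1.3910e-01] [3.770e-01 3.230e-01 1.494e+00 1.000e-03 1.325e+00 1.809e+00]
[305.43033951   0.         254.4946981 ] [[0.136, -0.963, -0.234, 571.106], [-0.991, -0.132, -0.031, 245.22], [-0.001, 0.236, -0.972, 385.274], [0.0, 0.0, 0.0, 1.0]]
1933 ((521.9332885742188, 281.33453369140625), 32.87952423095703) [525.51551647 277.41713321  40.66347472]
```

View pics/w1.png

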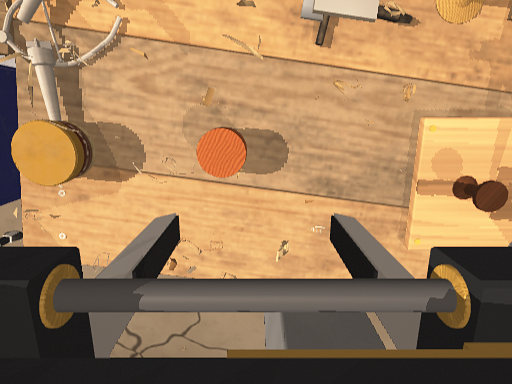

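Wrist view: box top at about (221,152), post top disc at (490,195) with its foot at (463,187); tailstock and wax tin to the left.

```bash
python3 - <<'E'
from h import *
c=np.load("w1.npz"); hsv=cv2.cvtColor(c["frame"],cv2.COLOR_RGB2HSV)
for nm,(u,v),h,w in (("box",(221,152),40,36),("post",(490,195),60,20)):
    sub=hsv[v-w:v+w,u-w:min(512,u+w)]
    if nm=="box": m=cv2.inRange(sub,(0,190,150),(9,255,255))
    else: m=cv2.inRange(sub,(0,0,0),(180,255,110))
    cn=max(cv2.findContours(m,0,2)[0],key=cv2.contourArea); cn=cv2.convexHull(cn)+np.array([u-w,v-w])
    q=np.array([ray(c,*p[0],h) for p in cn],np.float32)
    print(nm,hsv[v,u],cv2.fitEllipse(cn),ray(c,*cv2.fitEllipse(cn)[0],h).round(1),cv2.fitEllipse(q[:,:2]))
E
```

```text
Traceback (most recent call last):
cv2.error: OpenCV(4.12.0) /io/opencv/modules/imgproc/src/shapedescr.cpp:356: error: (-215:Assertion failed) n >= 0 && (depth == CV_32F || depth == CV_32S) in function 'fitEllipseNoDirect'
```

```bash
python3 - <<'E'
from h import *
c=np.load("w1.npz"); hsv=cv2.cvtColor(c["frame"],cv2.COLOR_RGB2HSV)
for nm,(u,v),h,w in (("box",(221,152),40,36),("post",(490,195),60,20)):
    sub=hsv[v-w:v+w,u-w:min(512,u+w)]
    if nm=="box": m=cv2.inRange(sub,(0,190,150),(9,255,255))
    else: m=cv2.inRange(sub,(0,0,0),(180,255,110))
    cn=max(cv2.findContours(m,0,1)[0],key=cv2.contourArea); cn=(cn+np.array([u-w,v-w])).astype(np.float32)
    q=np.array([ray(c,*p[0],h) for p in cn],np.float32)
    print(nm,hsv[v,u],len(cn),cv2.fitEllipse(cn),cv2.fitEllipse(q[:,:2]),cv2.minEnclosingCircle(q[:,:2]))
E
```

```text
Traceback (most recent call last):
cv2.error: OpenCV(4.12.0) /io/opencv/modules/imgproc/src/shapedescr.cpp:356: error: (-215:Assertion failed) n >= 0 && (depth == CV_32F || depth == CV_32S) in function 'fitEllipseNoDirect'
```

```bash
python3 - <<'E'
from h import *
c=np.load("w1.npz"); hsv=cv2.cvtColor(c["frame"],cv2.COLOR_RGB2HSV)
for nm,(u,v),h,w in (("box",(221,152),40,36),("post",(490,195),60,20)):
    sub=hsv[v-w:v+w,u-w:min(512,u+w)]
    if nm=="box": m=cv2.inRange(sub,(0,190,150),(9,255,255))
    else: m=cv2.inRange(sub,(0,0,0),(180,255,110))
    cn=max(cv2.findContours(m,0,1)[0],key=cv2.contourArea).reshape(-1,2)+np.array([u-w,v-w])
    q=np.array([ray(c,*p,h)[:2] for p in cn]).astype(np.float32).copy()
    print(nm,hsv[v,u],q.shape,cv2.fitEllipse(q),cv2.minEnclosingCircle(q))
E
```

```text
box [ 10 188 228] (27, 2) ((539.1552124023438, 281.7617492675781), (1.5852406024932861, 14.301070213317871), 69.99396514892578) ((538.7754516601562, 282.37786865234375), 8.037724494934082)
post [ 11 171 103] (117, 2) ((521.4021606445312, -20.354347229003906), (32.25703811645508, 48.12804412841797), 157.46539306640625) ((525.0059204101562, -17.89818572998047), 26.235240936279297)
```

```bash
python3 - <<'E'
from h import *
c=np.load("w1.npz"); hsv=cv2.cvtColor(c["frame"],cv2.COLOR_RGB2HSV); P=pts(c)
m=cv2.inRange(hsv,(0,165,100),(12,255,255)); m[:110]=0;m[200:]=0;m[:,:185]=0;m[:,265:]=0
m=cv2.morphologyEx(m,cv2.MORPH_OPEN,np.ones((5,5)))
cn=max(cv2.findContours(m,0,1)[0],key=cv2.contourArea).reshape(-1,2)
q=np.array([ray(c,*p,40)[:2] for p in cn]).astype(np.float32)
print(q.shape,cv2.fitEllipse(q),cv2.minEnclosingCircle(q))
w=P[175:215,470:512].reshape(-1,3); w=w[abs(w[:,2]-60)<5]; print("post",len(w),w.mean(0),cv2.minEnclosingCircle(w[:,:2].astype(np.float32)))
E
```

```text
(138, 2) ((524.6582641601562, 277.4192810058594), (54.74283218383789, 54.7989616394043), 158.08090209960938) ((524.5532836914062, 277.4501037597656), 28.05965232849121)
post 885 [520.77451354 -22.65710725  60.21943345] ((520.7880859375, -24.059995651245117), 18.482450485229492)
```

step_arm --increments '[[[0,0,0,0.3,-0.5,0,-1],[0,0,0,0.3,-0.4,0.5,-1],[0,0,0,0,0,1,-1],[0,0,0,0,0,0.8,-1],[0,0,0,0,0,0,-1]]]'

```text
clock: 2.65
eef_pos: [522.1, 272.5, 308.3]
eef_rot: [3.139, 0.008, 0.137]
wrist_force: [0.0, 0.1, -0.2]
finger_gap: 93.9
finger_force: 0.0
```

step_arm --increments '[[[0,0,0,0.08,-0.11,0.9,-1],[0,0,0,0,0,0.9,-1],[0,0,0,0,0,0.6,-1],[0,0,0,0,0,0.2,-1],[0,0,0,0,0,0,-1]]]'

```text
clock: 3.15
eef_pos: [525.6, 277.6, 209.3]
eef_rot: [-3.142, 0.0, 0.137]
wrist_force: [-0.5, 0.8, -0.1]
finger_gap: 94.2
finger_force: 0.0
```

step_arm --increments '[[[0,0,0,0,0,0,1],[0,0,0,0,0,0,1],[0,0,0,0,0,0,1],[0,0,0,0,0,0,1],[0,0,0,0,0,0,1]]]' --newtons 15

```text
clock: 3.65
eef_pos: [525.4, 277.6, 209.0]
eef_rot: [-3.141, -0.0, 0.137]
wrist_force: [-0.1, 0.8, -0.3]
finger_gap: 57.8
finger_force: 0.0
```

```bash
python3 - <<'E'
from h import *
from cell import manip
s=manip.read_state(); print({k:np.round(v,3).tolist() for k,v in s.items()}, grasp(s)[0].round(1))
E
```

```text
{'clock': 3.65, 'joints': [0.424, 0.62, 1.55, -0.0, 0.971, 1.858], 'qd': [0.0, 0.005, 0.0, 0.001, -0.002, -0.002], 'effort': [-0.002, -64.325, -29.064, -0.005, -0.071, 0.0], 'eef_pos': [525.355, 277.571, 208.967], 'eef_rot': [-3.141, -0.0, 0.137], 'wrist_force': [-0.126, 0.777, -0.262], 'moment': [0.005, -0.001, -0.019], 'finger_force': 0.0, 'finger_gap': 57.789} [525.4 277.6  29. ]
```

step_arm --increments '[[[0,0,0,0,0,0,1],[0,0,0,0,0,0,1],[0,0,0,0,0,0,1]]]'

```text
clock: 3.95
eef_pos: [525.4, 277.5, 208.9]
eef_rot: [-3.142, -0.0, 0.137]
wrist_force: [-0.6, -1.7, 5.1]
finger_gap: 54.8
finger_force: 15.0
```

step_arm --increments '[[[0,0,0,0,0,-0.2,1],[0,0,0,0,0,-0.5,1],[0,0,0,0,0,-1,1],[0,0,0,0,0,-1,1],[0,0,0,0,0,-0.3,1]]]'

```text
clock: 4.45
eef_pos: [525.5, 277.7, 333.3]
eef_rot: [-3.14, -0.006, 0.137]
wrist_force: [0.4, 0.7, -0.4]
finger_gap: 55.0
finger_force: 15.0
```

```bash
python3 - <<'E'
from h import *
from cell import manip, optics
w=optics.camera("wrist"); c=optics.camera("scene"); np.savez("s2.npz",**c); np.savez("w2.npz",**w)
s=manip.read_state(); print(grasp(s)[0].round(1),np.round(s["wrist_force"],2),np.round(s["moment"],3))
a=c["frame"][150:300,150:330]; 
cv2.imwrite("pics/g2.png",np.hstack([cv2.resize(a,(400,333)),cv2.resize(w["frame"],(400,300))[:, :] if 0 else cv2.resize(w["frame"],(400,333))])[:,:,::-1])
E
```

```text
[525.9 277.8 150.5] [-0.02 -0.2  -1.09] [ 0.011  0.027 -0.002]
```

View pics/g2.png

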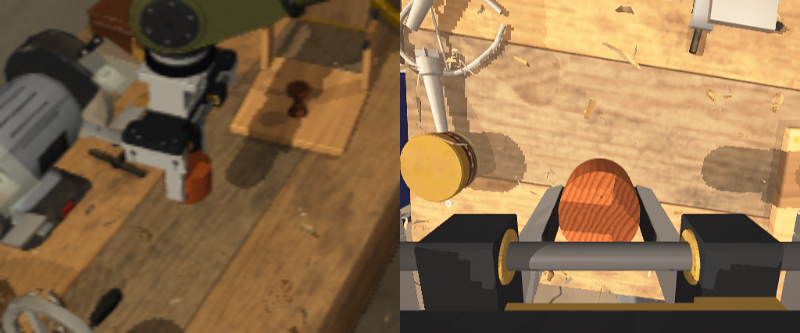

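Left half: the box hangs between the fingers at (197,178), post at (298,97). Right half (wrist): box between the pads at (598,205), tin untouched at (437,165).

```bash
python3 - <<'E'
from h import *
for n in ("w2","s2"):
    c=np.load(n+".npz"); P=pts(c); hsv=cv2.cvtColor(c["frame"],cv2.COLOR_RGB2HSV)
    m=(np.linalg.norm(P[...,:2]-[526,278],axis=-1)<45)&(P[...,2]>115)&(P[...,2]<175)&(hsv[...,0]<13)&(hsv[...,1]>150)
    q=P[m]; print(n,len(q),q.min(0).round(),q.max(0).round(),np.histogram(q[:,2],range(115,180,5))[0])
    t=q[q[:,2]>np.percentile(q[:,2],95)-6] if n=="w2" else q
    mm=np.median(t,0); _,S,V=np.linalg.svd(t-t.mean(0)); print("top",t.mean(0).round(1),V[2].round(3),(S[2]/len(t)**.5).round(2),cv2.minEnclosingCircle(t[:,:2].astype(np.float32)))
E
```

```text
w2 8193 [506. 250. 130.] [554. 307. 167.] [   0    0    0   64  111  119  133  190  229 2994 4353    0]
top [530.2 279.1 165.1] [ 0.003 -0.002  1.   ] 0.77 ((525.7811889648438, 278.67803955078125), 28.28271484375)
s2 238 [496. 249. 124.] [535. 307. 174.] [ 0  1  6 19 12 12 15 15 20 63 73  2]
top [509.  282.2 156.3] [-0.954 -0.128  0.271] 7.46 ((518.443603515625, 277.8924560546875), 29.894229888916016)
```

step_arm --increments '[[[0,0,0,-0.146,0.938,0,1],[0,0,0,-0.146,0.938,0,1],[0,0,0,-0.146,0.938,0,1],[0,0,0,-0.146,0.938,0,1],[0,0,0,-0.146,0.938,0,1]]]'

```text
clock: 5.05
eef_pos: [521.5, 86.2, 326.7]
eef_rot: [-3.141, 0.003, 0.137]
wrist_force: [-0.6, 0.4, 0.2]
finger_gap: 54.9
finger_force: 15.0
```

step_arm --increments '[[[0,0,0,0,0,0,1],[0,0,0,0,0,0,1]]]'

```text
clock: 5.25
eef_pos: [521.9, 87.3, 327.2]
eef_rot: [-3.141, 0.002, 0.135]
wrist_force: [0.5, 0.1, -0.7]
finger_gap: 55.3
finger_force: 15.0
```

```bash
python3 - <<'E'
from h import *
from cell import manip, optics
c=optics.camera("wrist"); s=manip.read_state(); np.savez("w3.npz",**c)
print(grasp(s)[0].round(1),np.round(s["eef_rot"],4))
P=pts(c); hsv=cv2.cvtColor(c["frame"],cv2.COLOR_RGB2HSV)
m=(np.linalg.norm(P[...,:2]-[520.5,-26],axis=-1)<26)&(abs(P[...,2]-60)<5); q=P[m]
print(m.sum(),q.mean(0).round(1),cv2.minEnclosingCircle(q[:,:2].astype(np.float32)))
mm=(m*255).astype(np.uint8); v,u=np.nonzero(m); print(u.min(),u.max(),v.min(),v.max(),hsv[int(v.mean()),int(u.mean())])
cn=max(cv2.findContours(mm,0,1)[0],key=cv2.contourArea).reshape(-1,2); r=np.array([ray(c,*p,60)[:2] for p in cn]).astype(np.float32); print(cv2.fitEllipse(r))
# box top in hand
m=(np.linalg.norm(P[...,:2]-grasp(s)[0][:2],axis=-1)<36)&(abs(P[...,2]-163)<7)&(hsv[...,0]<13)&(hsv[...,1]>150); q=P[m]
print("box",m.sum(),q[:,2].mean(),cv2.minEnclosingCircle(q[:,:2].astype(np.float32)))
# board edges for yaw
b=(abs(P[...,2]-15)<4)&(abs(P[...,0]-520)<110)&(P[...,1]<60); q=P[b][:,:2].astype(np.float32); print("board",len(q),cv2.minAreaRect(q),cv2.boxPoints(cv2.minAreaRect(q)).round(1).tolist())
E
```

```text
[521.5  88.  147.5] [-3.1413e+00  1.9000e-03  1.3650e-01]
1379 [521.2 -23.5  60.6] ((520.3807373046875, -24.337968826293945), 18.20066261291504)
363 405 194 234 [ 11 169 115]
((520.8328247070312, -23.818368911743164), (34.82271194458008, 37.05851745605469), 150.5501708984375)
box 7255 158.98705811506147 ((520.9226684570312, 87.6370620727539), 28.13629722595215)
board 21938 ((525.287109375, -54.21031188964844), (168.1560516357422, 180.7896270751953), 7.718243598937988) [[429.79998779296875, 24.100000381469727], [454.1000061035156, -155.10000610351562], [620.7000122070312, -132.5], [596.5, 46.70000076293945]]
```

step_arm --increments '[[[0,0,0,-0.13,0.93,0,1],[0,0,0,-0.13,0.93,0,1],[0,0,0,-0.13,0.93,0,1],[0,0,0,0,0,0.4,1],[0,0,0,0,0,0.4,1]]]'

```text
clock: 5.8
eef_pos: [521.9, -24.8, 295.8]
eef_rot: [-3.141, 0.0, 0.137]
wrist_force: [-0.1, 0.1, -0.3]
finger_gap: 55.3
finger_force: 15.0
```

step_arm --increments '[[[0,0,0,0,0,0.2,1],[0,0,0,0,0,0,1],[0,0,0,0,0,0,1]]]'

```text
clock: 6.1
eef_pos: [522.0, -24.3, 288.9]
eef_rot: [3.142, -0.0, 0.138]
wrist_force: [0.6, 0.3, -1.3]
finger_gap: 54.9
finger_force: 15.0
```

```bash
python3 - <<'E'
from h import *
from cell import manip, optics
c=optics.camera("side"); s=manip.read_state(); np.savez("sd4.npz",**c); 
print(grasp(s)[0].round(1),np.round(s["eef_rot"],4),np.round(s["wrist_force"],2))
d=optics.camera("scene")
cv2.imwrite("pics/p4.png",np.hstack([cv2.resize(c["frame"][150:270,190:330],(400,343)),cv2.resize(d["frame"][120:240,220:360],(400,343))])[:,:,::-1])
E
```

```text
[522.1 -24.5 109.2] [ 3.1414e+00 -7.0000e-04  1.3770e-01] [ 0.85  0.47 -1.03]
```

View pics/p4.png

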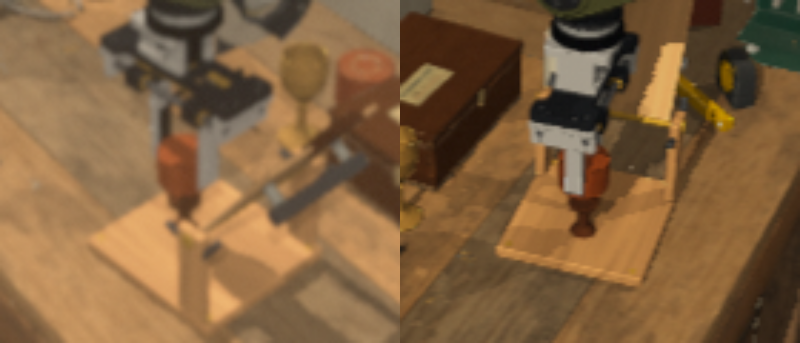

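Both halves show the box hanging over the post, roughly coaxial ((180,165) left, (585,175) right), with the post foot below. Lowering until contact.

step_arm --increments '[[[0,0,0,-0.02,0,0.2,1],[0,0,0,0,0,0.15,1],[0,0,0,0,0,0.05,1],[0,0,0,0,0,0.03,1],[0,0,0,0,0,0,1]]]'

```text
clock: 6.7
eef_pos: [521.0, -25.1, 271.3]
eef_rot: [-3.142, 0.0, 0.137]
wrist_force: [0.4, -0.2, -1.6]
finger_gap: 55.2
finger_force: 15.0
```

step_arm --increments '[[[0,0,0,0,0,0,1],[0,0,0,0,0,0,1]]]'

```text
clock: 6.9
eef_pos: [521.0, -25.1, 271.6]
eef_rot: [3.142, -0.0, 0.137]
wrist_force: [-0.2, -0.2, -0.5]
finger_gap: 54.9
finger_force: 15.0
```

step_arm --increments '[[[0,0,0,0,0,0.03,1],[0,0,0,0,0,0,1]]]'

```text
clock: 7.1
eef_pos: [520.9, -25.1, 270.2]
eef_rot: [-3.142, 0.0, 0.137]
wrist_force: [-0.2, -0.1, -0.2]
finger_gap: 54.8
finger_force: 15.0
```

step_arm --increments '[[[0,0,0,0,0,0.02,1],[0,0,0,0,0,0,1]]]'

```text
clock: 7.3
eef_pos: [520.9, -25.1, 269.4]
eef_rot: [-3.142, 0.0, 0.137]
wrist_force: [0.1, 0.2, -0.6]
finger_gap: 55.0
finger_force: 15.0
```

step_arm --increments '[[[0,0,0,0,0,0.02,1],[0,0,0,0,0,0,1]]]'

```text
clock: 7.5
eef_pos: [521.0, -25.1, 268.9]
eef_rot: [3.142, -0.0, 0.137]
wrist_force: [-1.1, 1.0, 2.9]
finger_gap: 55.2
finger_force: 15.0
```

step_arm --increments '[[[0,0,0,0,0,0.02,1],[0,0,0,0,0,0,1]]]'

```text
clock: 7.7
eef_pos: [521.0, -25.1, 268.8]
eef_rot: [3.141, -0.001, 0.137]
wrist_force: [-6.3, 1.4, 13.5]
finger_gap: 55.1
finger_force: 15.0
```

step_arm --increments '[[[0,0,0,0,0,-0.018,1],[0,0,0,0,0,0,1],[0,0,0,0,0,0,-0.4],[0,0,0,0,0,0,-0.6],[0,0,0,0,0,0,-1]]]'

```text
clock: 8.2
eef_pos: [520.9, -25.1, 268.4]
eef_rot: [-3.142, 0.0, 0.137]
wrist_force: [-0.1, -0.2, 0.4]
finger_gap: 75.3
finger_force: 0.0
```

step_arm --increments '[[[0,0,0,0,0,0,-1],[0,0,0,0,0,0,-1],[0,0,0,0,0,0,-1]]]'

```text
clock: 8.5
eef_pos: [521.0, -25.1, 268.5]
eef_rot: [-3.142, 0.0, 0.137]
wrist_force: [-1.0, 0.2, 0.2]
finger_gap: 93.7
finger_force: 0.0
```

step_arm --increments '[[[0,0,0,0,0,-0.4,-1],[0,0,0,0,0,-0.9,-1],[0,0,0,0,0,-1,-1],[0,0,0,0,0,-1,-1],[0,0,0,0,0,-0.5,-1]]]'

```text
clock: 9.0
eef_pos: [520.8, -25.0, 424.1]
eef_rot: [3.141, -0.004, 0.137]
wrist_force: [-0.7, -0.4, -0.4]
finger_gap: 94.2
finger_force: 0.0
```

step_arm --increments '[[[0,0,0,0,0,0,-1],[0,0,0,0,0,0,-1]]]'

```text
clock: 9.2
eef_pos: [520.8, -25.1, 419.8]
eef_rot: [-3.141, 0.001, 0.137]
wrist_force: [0.1, 0.4, 0.1]
finger_gap: 94.1
finger_force: 0.0
```

```bash
python3 - <<'E'
from h import *
from cell import manip, optics
c=optics.camera("wrist"); s=manip.read_state(); np.savez("w5.npz",**c)
print(grasp(s)[0].round(1),np.round(s["eef_rot"],4),np.round(s["wrist_force"],2))
P=pts(c); hsv=cv2.cvtColor(c["frame"],cv2.COLOR_RGB2HSV)
q=P[(np.linalg.norm(P[...,:2]-[520.5,-25],axis=-1)<36)&(abs(P[...,2]-100)<5)]; _,S,V=np.linalg.svd(q-q.mean(0),full_matrices=False)
print("box",len(q),q.mean(0),V[2],cv2.minEnclosingCircle(q[:,:2].astype(np.float32)))
d=optics.camera("scene"); np.savez("s5.npz",**d); e=optics.camera("side"); np.savez("sd5.npz",**e)
f=d["frame"][80:240,220:400]; g=e["frame"][100:300,180:400]
cv2.imwrite("pics/p5.png",np.hstack([cv2.resize(f,(400,356)),cv2.resize(g,(392,356))])[:,:,::-1])
for n,k in (("scene",d),("side",e)):
    Q=pts(k); q=Q[(np.linalg.norm(Q[...,:2]-[520.5,-25],axis=-1)<38)&(abs(Q[...,2]-100)<4)]
    print(n,len(q),q.mean(0).round(1),cv2.minEnclosingCircle(q[:,:2].astype(np.float32)))
E
```

```text
[520.5 -25.  239.2] [-3.1411e+00  1.8000e-03  1.3680e-01] [-0.49  0.26  0.64]
box 2387 [521.23652072 -24.43323552 100.62809043] [0.00239902 0.00247444 0.99999406] ((520.4915771484375, -24.345703125), 28.12457847595215)
scene 154 [518.7 -24.2 100.8] ((521.1000366210938, -25.30202865600586), 29.688203811645508)
side 201 [521.4 -28.1  99.6] ((521.47607421875, -27.8445987701416), 29.617326736450195)
```

View pics/p5.png

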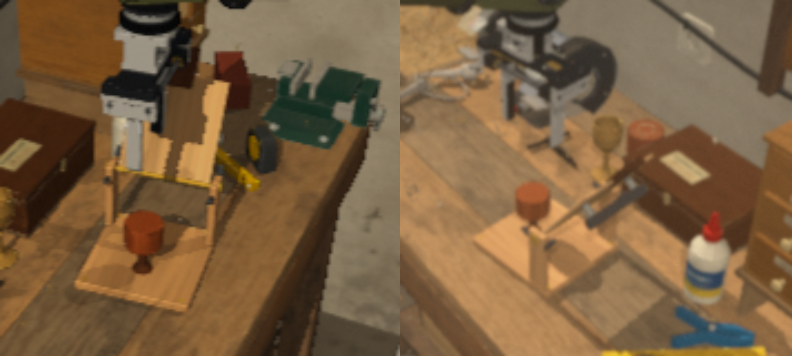

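Box stands upright on the post (left (144,228), right (533,197)); flap still leaning back on its stop. Now the hinge/flap geometry.

```bash
python3 - <<'E'
from h import *
o=np.array([520.8,-24.6,0])
for n in ("scene0","w5","side0"):
    c=np.load(n+".npz"); P=pts(c); hsv=cv2.cvtColor(c["frame"],cv2.COLOR_RGB2HSV)
    yaws=[]
    Rz=R.from_euler("z",0.1346).as_matrix(); Q=(P-o)@Rz  # stand frame
    y=Q[...,1]+95; z=Q[...,2]-115
    rad=-y*0.573+z*0.82; nrm=-y*0.82-z*0.573   # along flap, outward normal (theta 2.18)
    pan=(rad>30)&(rad<140)&(abs(nrm)<12)&(abs(Q[...,0])<60)
    q=Q[pan]
    if n!="side0":
        q=q[abs(q@[0,0,0]-0)<1]; m=np.median(q,0); 
        for _ in range(3):
            m=q.mean(0); _,S,V=np.linalg.svd(q-m,full_matrices=False); nn=V[2]*np.sign(V[2][1])*-1; d=(q-m)@nn; q=q[abs(d)<2.5*max(d.std(),.5)]
        print(n,len(q),"normal",nn.round(3),"theta",np.arctan2(nn[2],-nn[1]).round(3),"yaw err",(nn[0]/np.hypot(nn[1],nn[0])).round(4),"offset of face from hinge",((np.array([0,-95,115])-m)@nn).round(1))
    tab=(rad>153)&(rad<200)&(abs(nrm)<20)&(abs(Q[...,0])<40)
    t=np.stack([Q[...,0],rad,nrm],-1)[tab]
    if len(t): print(n,"tab n",len(t),np.percentile(t,[3,50,97],axis=0).round(1).tolist())
E
```

```text
scene0 1211 normal [ 0.003 -0.821 -0.57 ] theta -0.607 yaw err 0.0042 offset of face from hinge 1.3
scene0 tab n 151 [[-19.9, 153.7, -9.6], [-2.9, 173.8, -3.9], [15.0, 193.5, 2.1]]
w5 16155 normal [-0.001 -0.819 -0.573] theta -0.61 yaw err -0.0008 offset of face from hinge 3.4
side0 tab n 111 [[-18.8, 154.3, -4.5], [-10.9, 189.1, 1.6], [14.9, 195.3, 7.0]]
```

step_arm --increments '[[[0,0,0,0,0,-0.6,-1],[0,0,0,0,0,-0.9,-1],[0,0,0,0,0.4,-0.8,-1],[0,0,0,0,0.8,-0.5,-1],[0,0,0,0,0.9,-0.2,-1]]]'

```text
clock: 9.85
eef_pos: [532.5, -108.8, 542.0]
eef_rot: [3.141, -0.002, 0.138]
wrist_force: [-0.3, -0.0, -0.1]
finger_gap: 94.2
finger_force: 0.0
```

step_arm --increments '[[[0,0,0,0,0.9,0,-1],[0,0,0,0,0.9,0,-1],[0,0,0,0,0.9,0,-1],[0,0,0,0,0.9,0,-1],[0,0,0,0,0.9,0,-1]]]'

```text
clock: 10.35
eef_pos: [557.3, -288.3, 539.2]
eef_rot: [-3.14, 0.001, 0.137]
wrist_force: [0.9, 0.4, 0.5]
finger_gap: 93.9
finger_force: 0.0
```

step_arm --increments '[[[0,0,0,0,0.9,0,-1],[0,0,0,0,0.9,0,-1],[0,0,0,0,0.1,0,-1],[0,0,0,0,0,0,-1]]]'

```text
clock: 10.75
eef_pos: [567.6, -362.8, 538.7]
eef_rot: [-3.14, 0.002, 0.136]
wrist_force: [0.3, -0.2, -0.4]
finger_gap: 94.1
finger_force: 0.0
```

step_arm --increments '[[[0.155,0,0,0,0,0,-1],[0.155,0,0,0,0,0,-1],[0.155,0,0,0,0,0,-1],[0.155,0,0,0,0,0,-1],[0.155,0,0,0,0,0,-1]]]'

```text
clock: 11.25
eef_pos: [567.6, -360.4, 540.8]
eef_rot: [-2.528, 0.0, 0.139]
wrist_force: [0.3, 1.5, -0.4]
finger_gap: 94.1
finger_force: 0.0
```

step_arm --increments '[[[0,0,0,0,0,0,-1],[0,0,0,0,0,0,-1]]]'

```text
clock: 11.45
eef_pos: [567.6, -361.1, 540.5]
eef_rot: [-2.536, 0.0, 0.137]
wrist_force: [-0.2, -0.1, 0.7]
finger_gap: 94.0
finger_force: 0.0
```

```bash
cat >> h.py <<'E'
o=np.array([520.8,-24.6,0]); Rs=R.from_euler("z",0.1346)
def flap(th,rad=176):
    z=np.array([0,-np.cos(th),-np.sin(th)]); p=np.array([0,-95,115])-z*(rad+180)
    x=np.array([1,0,0]); return o+Rs.apply(p), Rs*R.from_matrix(np.column_stack([x,np.cross(z,x),z]))
def need(s,th,rad):
    p,rt=flap(th,rad); r=R.from_euler("xyz",s["eef_rot"])
    print("turn deg",np.rad2deg((r.inv()*rt).as_rotvec()).round(2),"shift",r.inv().apply(p-s["eef_pos"]).round(2))
def where(s):
    r=R.from_euler("xyz",s["eef_rot"]); g=Rs.inv().apply(np.array(s["eef_pos"])+r.apply([0,0,180])-o)
    z=Rs.inv().apply(r.apply([0,0,1])); d=g-[0,-95,115]
    print("grasp pt: x",g[0].round(1),"radius",np.hypot(d[1],d[2]).round(1),"angle",np.arctan2(d[2],d[1]).round(4),"tool theta",np.arctan2(-z[2],-z[1]).round(4))
E
python3 - <<'E'
from h import *
from cell import manip
s=manip.read_state(); print(np.round(s["eef_pos"],1),np.round(s["eef_rot"],3),np.round(s["joints"],2)); where(s); need(s,2.18,246); need(s,2.18,174)
E
```

```text
[ 567.6 -361.1  540.5] [-2.536  0.     0.137] [-0.66  0.63  0.77  0.49  2.14  0.96]
grasp pt: x 0.9 radius 311.9 angle 2.0446 tool theta 2.1762
turn deg [0.22 0.1  0.13] shift [-1.2  42.56 63.17]
turn deg [0.22 0.1  0.13] shift [ -1.07  42.28 135.17]
```

step_arm --increments '[[[0,0,0,-0.03,0.5,0.3,-1],[0,0,0,0,0.56,0.6,-1],[0,0,0,0,0,0.68,-1],[0,0,0,0,0,0,-1],[0,0,0,0,0,0,-1]]]'

```text
clock: 11.95
eef_pos: [566.1, -360.3, 466.1]
eef_rot: [-2.536, -0.001, 0.138]
wrist_force: [0.4, 0.3, 1.7]
finger_gap: 94.6
finger_force: 0.0
```

```bash
python3 - <<'E'
from h import *
from cell import manip, optics
c=optics.camera("wrist"); s=manip.read_state(); np.savez("w6.npz",**c); where(s); need(s,2.18,174)
P=pts(c); Q=(P-o)@Rs.as_matrix(); y=Q[...,1]+95; z=Q[...,2]-115
rad=-y*.573+z*.82; nrm=-y*.82-z*.573
t=(rad>155)&(rad<200)&(abs(nrm)<15)&(abs(Q[...,0])<40); t=np.stack([Q[...,0],rad,nrm],-1)[t]
if len(t): print(len(t),np.percentile(t,[2,50,98],axis=0).round(1))
cv2.imwrite("pics/w6.png",c["frame"][:,:,::-1])
E
```

```text
grasp pt: x -0.3 radius 248.1 angle 2.178 tool theta 2.1761
turn deg [0.22 0.   0.2 ] shift [ 0.31  0.9  74.1 ]
848 [[-16.2 161.6  -6.3]
 [  4.  192.4  -1. ]
 [ 17.8 194.    4.9]]
```

View pics/w6.png

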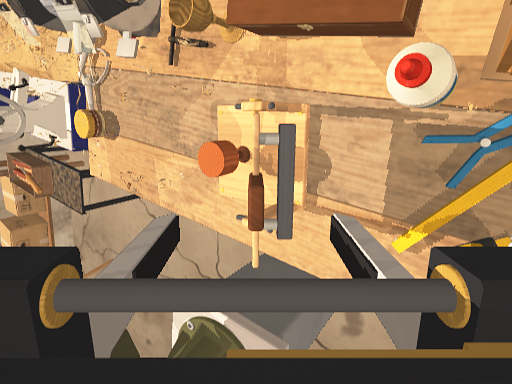

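The tab is centred between the fingers at (256,200), the weight bar to its right at (287,180); clear path ahead.

step_arm --increments '[[[0.005,0,0,0,0.02,0.5,-1],[0,0,0,0,0,0.7,-1],[0,0,0,0,0,0.5,-1],[0,0,0,0,0,0.15,-1],[0,0,0,0,0,0,-1]]]'

```text
clock: 12.5
eef_pos: [560.5, -319.4, 404.6]
eef_rot: [-2.53, -0.001, 0.137]
wrist_force: [-0.1, -0.4, 1.0]
finger_gap: 94.0
finger_force: 0.0
```

step_arm --increments '[[[0,0,0,0,0,0,1],[0,0,0,0,0,0,1],[0,0,0,0,0,0,1],[0,0,0,0,0,0,1],[0,0,0,0,0,0,1]]]' --newtons 20

```text
clock: 13.0
eef_pos: [560.3, -319.4, 403.6]
eef_rot: [-2.529, -0.0, 0.137]
wrist_force: [-0.2, 0.8, -0.1]
finger_gap: 57.2
finger_force: 0.0
```

step_arm --increments '[[[0,0,0,0,0,0,1],[0,0,0,0,0,0,1],[0,0,0,0,0,0,1],[0,0,0,0,0,0,1],[0,0,0,0,0,0,1]]]'

```text
clock: 13.5
eef_pos: [560.3, -319.3, 403.4]
eef_rot: [-2.529, 0.0, 0.137]
wrist_force: [0.1, 0.4, 0.7]
finger_gap: 17.3
finger_force: 0.0
```

```bash
python3 - <<'E'
from h import *
from cell import manip
s=manip.read_state(); where(s); need(s,2.18,174); print(s["clock"],np.round(s["wrist_force"],1),np.round(s["moment"],2),s["finger_gap"],s["finger_force"])
E
```

```text
grasp pt: x -0.7 radius 172.3 angle 2.1815 tool theta 2.1834
turn deg [-0.2   0.07  0.1 ] shift [ 0.43 -0.88 -1.69]
13.5 [0.1 0.4 0.7] [-0.24 -0.1   0.08] 17.33414981753752 0.0
```

step_arm --increments '[[[0,0,0,0,-0.02,-0.05,1],[0,0,0,0,0,0,1],[0,0,0,0,0,0,1],[0,0,0,0,0,0,1]]]'

```text
clock: 13.9
eef_pos: [560.5, -319.7, 404.5]
eef_rot: [-2.528, 0.001, 0.137]
wrist_force: [0.9, 5.5, -15.1]
finger_gap: 11.7
finger_force: 20.0
```

```bash
cat > swing.py <<'E'
from h import *
import sys
from cell import manip
s=manip.read_state(); where(s); print(s["clock"],np.round(s["wrist_force"],1),np.round(s["moment"],2),s["finger_gap"],s["finger_force"])
r=R.from_euler("xyz",s["eef_rot"]); print("force tool",r.inv().apply(s["wrist_force"]).round(1))
E
python3 swing.py; python3 - <<'E'
import numpy as np
# row of swing by d rad about hinge, flange radius L: exact shift in tool frame before / after turn
for L in (354,356):
  for deg in (1,2,3,4):
    d=np.deg2rad(deg); print(L,deg,"ty",L*np.sin(d),"tz",L*(1-np.cos(d)))
E
```

```text
grasp pt: x -0.7 radius 173.4 angle 2.1792 tool theta 2.1841
13.9 [  0.9   5.5 -15.1] [-1.66 -0.43 -0.18] 11.673688326693677 19.963339269161224
force tool [ 1.7  4.3 15.3]
354 1 ty 6.178151878798363 tz 0.05391591463749057
354 2 ty 12.354421832685343 tz 0.2156472352401002
354 3 ty 18.52692851000212 tz 0.48514469688086304
354 4 ty 24.693791705420356 tz 0.862326208022234
356 1 ty 6.21305669167293 tz 0.05422052432470803
356 2 ty 12.424220826090345 tz 0.21686558120190869
356 3 ty 18.631600422488006 tz 0.48788562737171537
356 4 ty 24.83330465290861 tz 0.8671981075025856
```

step_arm --increments '[[[0,0,0,0,0,0.02,1],[-0.0222,0,0,0,-0.1545,0,1],[-0.0444,0,0,0,-0.309,0,1],[-0.0222,0,0,0,-0.1545,0,1],[0,0,0,0,0,0,1]]]' --newtons 30

```text
clock: 14.4
eef_pos: [557.4, -297.5, 418.9]
eef_rot: [-2.601, 0.001, 0.138]
wrist_force: [0.5, 2.8, -19.1]
finger_gap: 12.2
finger_force: 30.0
```

```bash
python3 swing.py
```

```text
grasp pt: x -0.8 radius 173.4 angle 2.1012 tool theta 2.1113
14.4 [  0.5   2.8 -19.1] [-2.4  -0.42 -0.17] 12.19324979804019 29.97511625289917
force tool [ 0.9  7.5 17.8]
```

step_arm --increments '[[[-0.009,0,0,0,0.012,0.025,1],[0,0,0,0,0,0,1]]]'

```text
clock: 14.6
eef_pos: [557.3, -298.3, 418.4]
eef_rot: [-2.605, -0.001, 0.138]
wrist_force: [-1.6, 3.7, -7.6]
finger_gap: 12.1
finger_force: 30.0
```

```bash
python3 swing.py
```

```text
grasp pt: x -0.7 radius 173.4 angle 2.1109 tool theta 2.1073
14.6 [-1.6  3.7 -7.6] [0.1  0.23 0.01] 12.096554833231627 30.002057254314423
force tool [-1.1  0.6  8.5]
```

step_arm --increments '[[[-0.0222,0,0,0,-0.1535,0.01,1],[-0.0444,0,0,0,-0.307,0.005,1],[-0.0444,0,0,0,-0.307,0.005,1],[-0.0444,0,0,0,-0.307,0.005,1],[-0.0222,0,0,0,-0.1535,0.001,1]]]'

```text
clock: 15.1
eef_pos: [551.2, -253.7, 440.9]
eef_rot: [-2.749, -0.001, 0.138]
wrist_force: [-2.2, 0.8, 3.6]
finger_gap: 12.2
finger_force: 30.0
```

step_arm --increments '[[[0,0,0,0,0,0,1],[0,0,0,0,0,0,1]]]'

```text
clock: 15.3
eef_pos: [551.3, -254.9, 440.4]
eef_rot: [-2.747, -0.001, 0.137]
wrist_force: [-3.3, -0.2, 6.9]
finger_gap: 11.9
finger_force: 30.1
```

```bash
python3 swing.py
```

```text
grasp pt: x -0.7 radius 173.2 angle 1.9746 tool theta 1.9658
15.3 [-3.3 -0.2  6.9] [1.35 0.84 0.24] 11.873068448264556 30.053383111953735
force tool [-3.2 -2.9 -6.3]
```

step_arm --increments '[[[-0.04,0,0,0,-0.316,-0.012,1],[-0.0667,0,0,0,-0.463,0,1],[-0.0667,0,0,0,-0.463,0,1],[-0.0667,0,0,0,-0.463,0,1],[-0.0444,0,0,0,-0.309,0,1]]]'

```text
clock: 15.8
eef_pos: [541.1, -178.5, 462.9]
eef_rot: [-2.971, 0.001, 0.137]
wrist_force: [4.6, 1.5, -19.0]
finger_gap: 11.3
finger_force: 30.0
```

step_arm --increments '[[[0,0,0,0,0,0,1],[0,0,0,0,0,0,1]]]'

```text
clock: 16.0
eef_pos: [541.3, -179.8, 462.7]
eef_rot: [-2.968, 0.001, 0.137]
wrist_force: [5.9, 1.0, -21.6]
finger_gap: 12.0
finger_force: 30.0
```

```bash
python3 swing.py
```

```text
grasp pt: x -0.8 radius 173.2 angle 1.7473 tool theta 1.7448
16.0 [  5.9   1.  -21.6] [-0.65 -1.13 -0.27] 12.00417249194031 29.993511736392975
force tool [ 6.   3.6 21.3]
```

step_arm --increments '[[[-0.0444,0,0,0.008,-0.306,0.045,1],[-0.0667,0,0,0,-0.463,0.012,1],[-0.0667,0,0,0,-0.463,0.012,1],[-0.0667,0,0,0,-0.463,0.012,1],[-0.0444,0,0,0,-0.309,0.003,1]]]'

```text
clock: 16.5
eef_pos: [530.2, -99.6, 467.4]
eef_rot: [3.085, 0.0, 0.137]
wrist_force: [2.6, -1.9, -15.2]
finger_gap: 12.1
finger_force: 30.0
```

step_arm --increments '[[[0,0,0,0,0,0,1],[0,0,0,0,0,0,1]]]'

```text
clock: 16.7
eef_pos: [530.4, -100.7, 467.5]
eef_rot: [3.088, 0.0, 0.137]
wrist_force: [1.5, -1.8, -12.7]
finger_gap: 11.9
finger_force: 30.0
```

```bash
python3 swing.py
```

```text
grasp pt: x -0.7 radius 173.0 angle 1.5206 tool theta 1.5174
16.7 [  1.5  -1.8 -12.7] [-0.41  0.03 -0.02] 11.866529346727487 29.997408986091614
force tool [ 1.3  1.3 12.8]
```

step_arm --increments '[[[-0.046,0,0,0,-0.309,0.022,1],[-0.0556,0,0,0,-0.386,0.008,1],[-0.0556,0,0,0,-0.386,0.008,1],[-0.0333,0,0,0,-0.232,0.003,1],[-0.0211,0,0,0,-0.147,0.001,1]]]'

```text
clock: 17.2
eef_pos: [522.5, -43.0, 459.4]
eef_rot: [2.921, -0.0, 0.136]
wrist_force: [-1.6, -1.7, -4.7]
finger_gap: 11.9
finger_force: 30.0
```

step_arm --increments '[[[0,0,0,0,0,0,1],[0,0,0,0,0,0,1],[0,0,0,0,0,0,1]]]'

```text
clock: 17.5
eef_pos: [522.5, -43.4, 459.5]
eef_rot: [2.922, -0.0, 0.136]
wrist_force: [-3.5, 0.6, 1.6]
finger_gap: 12.2
finger_force: 30.0
```

```bash
python3 swing.py; python3 - <<'E'
from h import *
from cell import optics
d=optics.camera("scene"); e=optics.camera("side")
for n,c in (("scene",d),("side",e)):
    P=pts(c); Q=(P-o)@Rs.as_matrix(); np.savez(n+"9.npz",**c)
    y=Q[...,1]+95; z=Q[...,2]-115; th=1.354
    rad=y*np.cos(th)+z*np.sin(th); nrm=-y*np.sin(th)+z*np.cos(th)
    q=Q[(rad>20)&(rad<145)&(abs(nrm)<14)&(abs(Q[...,0])<66)]
    if n=="scene":
        for _ in range(4):
            m=q.mean(0); _,S,V=np.linalg.svd(q-m,full_matrices=False); nn=V[2]*-np.sign(V[2][1]); dd=(q-m)@nn; q=q[abs(dd)<2.5*max(dd.std(),.5)]
        print(len(q),nn.round(3),"theta",np.arctan2(-nn[1],nn[2]).round(3), "face offset",((np.array([0,-95,115])-m)@nn).round(1), dd.std())
    b=Q[(np.linalg.norm(Q[...,:2],axis=-1)<38)&(abs(Q[...,2]-100)<4)]
    if len(b): print(n,"box top",len(b),b.mean(0).round(1),cv2.minEnclosingCircle(b[:,:2].astype(np.float32)))
cv2.imwrite("pics/f9.png",np.hstack([cv2.resize(d["frame"][60:240,200:380],(390,390)),cv2.resize(e["frame"][80:280,180:380],(390,390))])[:,:,::-1])
E
```

```text
grasp pt: x -0.7 radius 172.8 angle 1.3555 tool theta 1.3512
17.5 [-3.5  0.6  1.6] [ 0.12  1.11 -0.33] 12.214710736006685 30.00021368265152
force tool [-3.4 -0.7 -1.8]
1125 [-0.    -0.975  0.223] theta 1.346 face offset -0.9 1.8834712523702215
scene box top 168 [ -2.7   0.8 100.8] ((-2.8951358795166016, -0.5231688618659973), 30.362049102783203)
side box top 118 [-9.2  2.5 99.9] ((-7.522776126861572, 1.4164485931396484), 27.916275024414062)
```

View pics/f9.png

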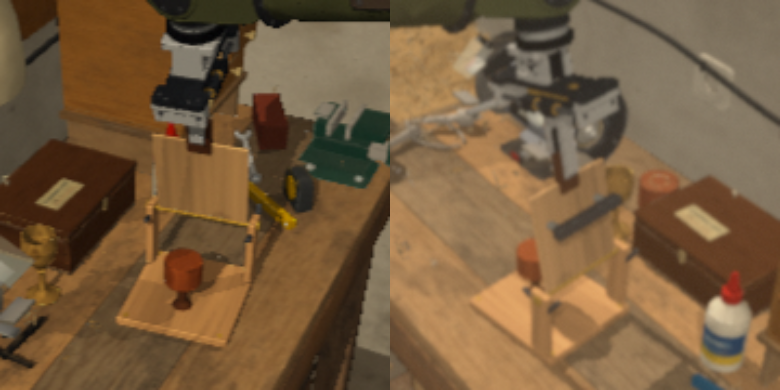

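The flap is held by its tab about 12° short of upright, leaning towards the post (left (200,175)), and the box still stands on the post (left (184,272)). Measured angle is 1.35 rad; settling and handing in.

step_arm --increments '[[[0,0,0,0,0,0,1],[0,0,0,0,0,0,1],[0,0,0,0,0,0,1],[0,0,0,0,0,0,1],[0,0,0,0,0,0,1]]]'

```text
clock: 18.1
eef_pos: [522.5, -43.1, 459.4]
eef_rot: [2.921, -0.0, 0.137]
wrist_force: [-5.7, -0.2, 3.9]
finger_gap: 11.9
finger_force: 30.0
```

```bash
python3 swing.py; python3 -c "
from cell import workorder; print(workorder.sign_off())"
```

```text
grasp pt: x -0.7 radius 172.8 angle 1.3543 tool theta 1.3504
18.1 [-5.7 -0.2  3.9] [-0.1   1.31 -0.35] 11.913528947271491 30.00121682882309
force tool [-5.7  0.3 -3.9]
the job is handed in; nothing more can be done
None
```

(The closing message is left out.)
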